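# Unlatch and slide open a filter cover

## Task

The twin filter box on the bench has two sliding covers, each held on its seat by a yellow snap tab. With the fingertips only, press the tab in front of the orange cover fully in, then push the orange cover straight along its guides, off its seat and over the pressed tab, until it rests up against the end stop and its filter lies open. Do not grasp or lift anything, leave the blue cover latched as it is, and do not disturb the other things on the bench.

Things in the scene. Friction and masses are not known exactly. Their poses are not given: they have to be found in the camera images.
- filter_box: grey filter box with two bays side by side, 200 x 164 mm, deck top 45 mm high, fixed. Origin: on the bench below the middle between the two yellow tabs; z up; +x is the way the covers slide open, from the end with the small round gauge (x = -112 mm) to the end with two brass hose barbs (x = +88); +y is left of that. Bay centre lines at y = +39.5 and -39.5 mm, 73 mm wide between guides 8 mm high
- end_stop (a point): deck level, at the near face of the aluminium bar, 8 mm high, that closes both bays at x = +82 mm of the filter box; a cover against it has its centre at x = +42 mm, some 102 mm from its seat
- seat_left (a point): centre of the left (+y) bay's seat with its round white filter, at deck level: a latched cover's centre lies here (x = -60, y = +39.5 mm of the filter box). Behind the seat two corner back stops, 5 mm high, leave the cover's rear face free above them
- seat_right (a point): the same for the right (-y) bay, y = -39.5 mm
- orange_cover: orange filter cover, 80 (x) x 70 (y) x 20 mm high, about 0.12 kg, loose on the deck on two low runners; starts seated in the left or the right bay. Origin: centre of its underside, at deck height; axes as the filter box's. Its rear face (x = -40 mm, 4 to 20 mm above the deck) is free to push. Between the runners it clears the deck by 4 mm and so passes over a pressed tab; a raised tab, 2 mm ahead, stops it
- blue_cover: blue sliding filter cover, the same shape as the orange one, on the seat of the other bay; must stay there
- tab_left (a joint): travel of the yellow snap tab of the left (+y) bay, m: 0 = out (14 mm above the deck, blocks the cover), 0.013 = fully in (1 mm above the deck). It goes straight down against a steady 4 N or so, then meets its stop, and stays where it is left; from about 0.0105 on the cover passes over it
- tab_right (a joint): the same for the tab of the right (-y) bay
- tab_left_top (a point): centre of the top face of the yellow tab of the left bay; its top face is 36 mm along the box's x by 30 mm along y
- tab_right_top (a point): centre of the top face of the yellow tab of the right bay; its top face is 36 mm along the box's x by 30 mm along y
- tip_box: bystander: whitish pipette-tip box, 90 x 124 x 83 mm; origin at the centre of its underside
- kit_box: bystander: small white kit carton, 66 x 90 x 45 mm; origin at the centre of its underside
- dye_bottle: bystander: small white bottle with a yellow cap, 42 mm across, 84 mm high; origin at the centre of its underside
- amber_bottle: bystander: brown glass bottle with a black cap, 48 mm across, 96 mm high; origin at the centre of its underside
- tube_15: bystander: lying clear tube with a blue cap, 119 mm long, 20 mm thick; origin at its underside

How it is judged:
By the outcome, as a careful person would: the job done as asked, in the order asked, and still so for the second after the job is handed in, with the robot touching nothing.
It also fails if it takes over 40 s, if anything falls off the work surface, if the arm or the gripper's body presses on something with over 40 N, if the wrist force passes 120 N, or if a joint passes its speed limit or range.

## Robot

A 6-joint arm with a two-finger parallel gripper is mounted at the origin on a cart in front of the work surface, level with it; the furniture and walls round the work are solid. World frame = base frame: x ahead of the robot, y to its left, z up, the work surface at z = 0. Lengths are in m, angles in degrees, forces in N, time in s.
With the tool pointing down it reaches from about 0.3 to 0.875 m from the base axis. Payload 6.4 kg.
Tool frame: the origin (TCP) lies at the very end of the fingers, on their centre line; the grasp point (between the pads) lies 19 mm behind it; z points along the fingers, x is the direction in which the jaws open and shut, and the axes are right-handed (so a half turn about z gives the same grasp; the last joint's range is limited). The gripper opens to 88 mm and grips with 3 to 60 N. Pads are 18 mm wide; open, the fingers measure 123 mm over their backs; the gripper's body (75 mm by 187 mm) begins 45 mm behind the grasp point.
Start: joints at [56.075, 10.359, 92.074, -0, 77.567, -11.82], TCP at [0.216, 0.533, 0.213] pointing down, gripper open.
Joint ranges: [-171.53, 171.53], [-51.25, 118.39], [17.06, 147.69], [-65.23, 245.23], [0, 150.52], [-178.68, 178.68]. Speed limits (degrees/s): [147.25, 147.25, 172.46, 180, 180, 180].

## Interface

Orientations are given as [roll, pitch, yaw] about the fixed x, y, z axes, in that order (R = Rz(yaw) Ry(pitch) Rx(roll)).
In Python, from workcell import ctrl gives the robot as it stands.
- The arm moves only by the tool carry_out, never from a script. Its argument "deltas" is one flat list of numbers, 5 for each row, row after row: the opening, from -1 (shut) to 1 (fully open), so that 0 is half open, then the shift along the world's x, y, z in m, then the turn about the world's z in rad. A call has 1 to 8 rows; each row is the pose to reach, as a shift and turn from the pose measured when the call began; what a row does not reach only later rows make up. A row lasts 1/10 s, in which the tool goes at most 50 mm and 8.59 degrees, less where a joint would pass 70% of its speed; a pose out of reach is approached as far as the arm can. A call with a gripper value outside its range is refused whole. The fingers move at their own pace and stop on an object; the grip force is fixed at half the most. Time passes only in rows, so rows that repeat a pose let the fingers close. It gives the time, the measured TCP pose, the force and the opening at its end, in the units of the state.
- ctrl.read_state(): the state, without advancing time (a new reading comes with each control period).
- ctrl.get_image(name): name is "side" or "top" or "wrist"; returns the picture (400x640x3 uint8, blue, green, red); there is no depth.
- ctrl.calibration(name): a dict with "fovy" (degrees; the focal length in pixels is half the picture's height over the tangent of half this angle, whatever the lens; pixels are square), "cx", "cy" (the principal point, pixels), "camera_from_world" (4x4, takes a point from world to camera coordinates). Camera axes: x right, y up, looking along -z (the intrinsics and any distortion apply to the point x, -y, -z); pixel columns grow to the right and rows downward; lengths in m; the calibration is good to about 2 mm. The wrist camera is an equidistant fisheye: a pixel r from the principal point sees the ray r / f radians off the axis. A picture is of the moment at which its call begins: read the wrist's pose just before it. calibration takes no time and is no camera call; for the wrist camera it gives the pose at the moment of the call.
- ctrl.hand_in(): hands the job in, once; it reports no verdict.
The state is a dict: "clock": time; "joints": joint angles; "qd": joint speeds; "tau": joint torques, N m; "tcp_pos": TCP position; "tool_rot": TCP orientation; "ft_force": force on the tool from outside, world axes, zero at the start; "ft_torque": the same for the moment, N m; "width": finger opening in m.
Only numpy, scipy, OpenCV 4.12 (cv2) and the standard library are available. Lean on these libraries where they do the work, as an engineer would, in place of code of your own. Each camera call takes 0.05 s, during which the arm holds its last target. There are 200 camera calls.

## Working session

There is one attempt and no reset: what is moved stays moved. The work goes in short steps, Python scripts to look and compute and a tool call to move; the robot and the scene stay as the last step left them, time stands still between calls to the robot, and variables do not carry over. Pictures are saved under pics/ and viewed, about 8 in all and at most 12, crops included, and the job is handed in when it is done.

Besides the shell and the picture viewer there is one more tool, called after "Request:" as name(argument=value, ...) on one line, values as JSON. carry_out: Moves the arm, as the interface text tells. Its arguments: {"type":"object","properties":{"deltas":{"type":"array"}},"required":["deltas"]}

```bash
mkdir -p pics; cat > h.py <<'E'
import numpy as np,cv2
from workcell import ctrl
def cal(n):
    c=ctrl.calibration(n);f=200/np.tan(np.radians(c['fovy'])/2);return c,f,np.array(c['camera_from_world'])
def ray(n,uv,z):
    c,f,T=cal(n);d=np.array([(uv[0]-c['cx'])/f,-(uv[1]-c['cy'])/f,-1.])
    R=T[:3,:3];o=-R.T@T[:3,3];w=R.T@d;return o+w*(z-o[2])/w[2]
def proj(n,P):
    c,f,T=cal(n);q=T[:3,:3]@np.array(P)+T[:3,3];return c['cx']+f*q[0]/-q[2],c['cy']-f*q[1]/-q[2]
E
python3 - <<'E'
from h import *
for n in('top','side'):
    print(n,ctrl.calibration(n)); cv2.imwrite(f'pics/{n}0.png',ctrl.get_image(n))
print(ctrl.read_state())
E
```

```text
top {'fovy': 44.232695481992536, 'cx': 322.9861350234906, 'cy': 198.975417037954, 'camera_from_world': array([[ 0.00790401, -0.99996468, -0.00285878, -0.13712872],
       [ 0.99690566,  0.00765617,  0.07823357, -0.57001902],
       [-0.07820892, -0.0034683 ,  0.99693096, -1.33001169],
       [ 0.        ,  0.        ,  0.        ,  1.        ]])}
side {'fovy': 53.63181672805399, 'cx': 315.143749437591, 'cy': 203.2924133483772, 'camera_from_world': array([[-0.96422094, -0.26387763,  0.02542776,  0.50275471],
       [ 0.14195165, -0.43291774,  0.89018648, -0.2170088 ],
       [-0.22389217,  0.86194595,  0.45488621, -0.80776856],
       [ 0.        ,  0.        ,  0.        ,  1.        ]])}
{'clock': 0.1, 'joints': array([ 5.60745992e+01,  1.03967551e+01,  9.21233399e+01,  1.61738009e-04,
        7.75667238e+01, -1.18183297e+01]), 'qd': array([ 0.01826738, -0.10348239, -0.09662274,  0.03042877, -0.07365418,
       -0.03257107]), 'tau': array([-1.72815526e-03, -4.34821057e+01, -3.42698729e+01,  7.02386303e-02,
        3.40499869e-02, -8.84333417e-05]), 'tcp_pos': array([0.21607879, 0.53232145, 0.21193073]), 'tool_rot': array([-1.79982064e+02,  8.49460566e-02,  6.78929073e+01]), 'ft_force': array([0.36836964, 0.05778299, 0.41895093]), 'ft_torque': array([0.01027449, 0.02103635, 0.01492954]), 'width': 0.0884190293314252}
```

View pics/top0.png

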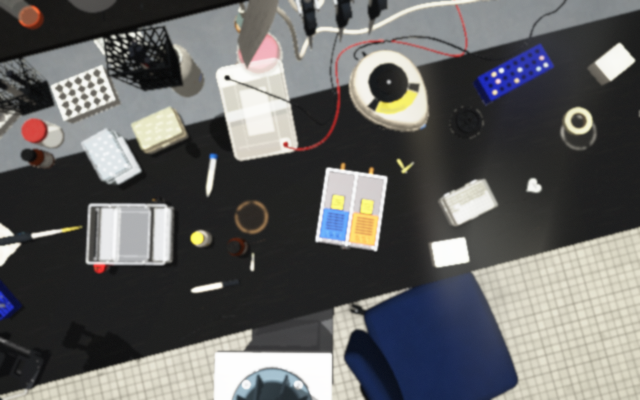

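View pics/side0.png

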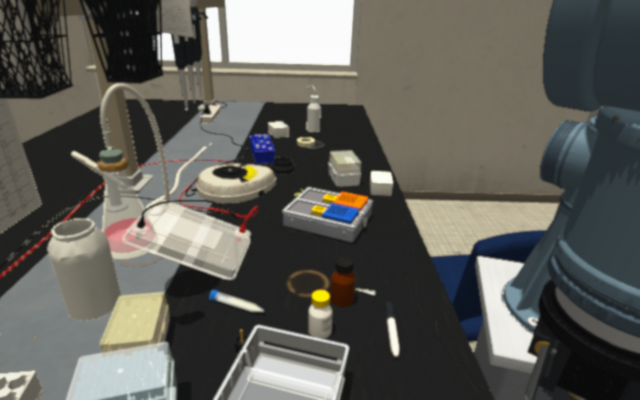

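The orange cover is in the right (-y) bay, near (363,230) in the top view. The barbs are at (343,165) and (372,169), so box +x points roughly along world +x. I'll take an enlarged crop next.

```bash
python3 - <<'E'
from h import *
im=np.mean([ctrl.get_image('top').astype(float) for _ in range(3)],0).astype(np.uint8)
cv2.imwrite('pics/topc.png',cv2.resize(im[155:260,300:405],None,fx=5.7,fy=5.7,interpolation=cv2.INTER_CUBIC))
print(ray('top',(352,209),.045))
E
```

```text
[ 0.54276744 -0.21119989  0.045     ]
```

View pics/topc.png

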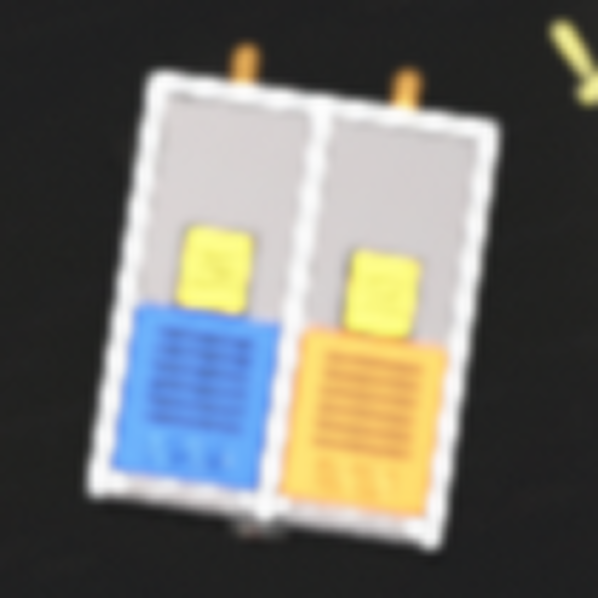

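```bash
python3 - <<'E'
from h import *
from scipy.optimize import least_squares
M=[((150,72),(88,82,53)),((499,122),(88,-82,53)),((90,495),(-112,82,50)),((437,548),(-112,-82,50)),
((215,269),(0,39.5,59)),((382,293),(0,-39.5,59)),
((303,328),(-20,-4.5,65)),((448,347),(-20,-74.5,65)),((425,518),(-100,-74.5,65)),((278,500),(-100,-4.5,65)),
((136,307),(-20,74.5,65)),((280,323),(-20,4.5,65)),((258,490),(-100,4.5,65)),((112,469),(-100,74.5,65))]
uv=np.array([[300+(a+.5)/5.7-.5,155+(b+.5)/5.7-.5] for (a,b),_ in M]);P=np.array([p for _,p in M])/1000
def W(s,p):
    c,n=np.cos(s[2]),np.sin(s[2]);return np.array([s[0]+c*p[0]-n*p[1],s[1]+n*p[0]+c*p[1],p[2]])
f=lambda s:np.ravel([np.array(proj('top',W(s,p)))-u for p,u in zip(P,uv)])
r=least_squares(f,[.54,-.21,-.1],loss='soft_l1');s=r.x
print(s,np.degrees(s[2]));print(f(s).reshape(-1,2).round(1).tolist())
for n,p in [('tabR',(0,-.0395,.059)),('seatR',(-.06,-.0395,.045)),('rear',(-.1,-.0395,.057)),('final rear',(.002,-.0395,.057))]: print(n,W(s,p).round(4))
print(np.linalg.norm(s[:2]),ctrl.read_state()['tcp_pos'])
E
```

```text
[ 0.55489641 -0.20997875 -0.1382482 ] -7.9210386343887675
[[0.3, 0.5], [-0.6, 0.5], [-0.0, -0.1], [-0.1, -0.4], [-0.1, 0.2], [-0.1, 0.3], [-0.2, -0.4], [0.5, 0.1], [0.4, 0.0], [-0.0, -0.7], [-0.3, -1.1], [0.5, -0.1], [0.1, 0.6], [-0.5, 0.4]]
tabR [ 0.5495 -0.2491  0.059 ]
seatR [ 0.49   -0.2408  0.045 ]
rear [ 0.4504 -0.2353  0.057 ]
final rear [ 0.5514 -0.2494  0.057 ]
0.5932968087517352 [0.21622126 0.53254554 0.21230643]
```

Request:
carry_out(deltas=[-1, 0.01, -0.02, 0, 0.03, -1, 0.03, -0.06, 0, 0.06, -1, 0.05, -0.105, 0, 0.09, -1, 0.07, -0.15, 0, 0.12, -1, 0.09, -0.195, 0, 0.15, -1, 0.11, -0.24, 0, 0.18, -1, 0.13, -0.285, 0, 0.22, -1, 0.15, -0.33, 0, 0.248])

```text
clock: 1.05
tcp_pos: [0.3666, 0.2008, 0.2125]
tool_rot: [180.0, 0.0, 82.2]
ft_force: [0.3, 0.8, -0.4]
width: 0.0262
```

Request:
carry_out(deltas=[-1, 0.015, -0.04, 0, 0, -1, 0.035, -0.085, 0, 0, -1, 0.055, -0.13, 0, 0, -1, 0.075, -0.175, 0, 0, -1, 0.095, -0.22, 0, 0, -1, 0.115, -0.265, 0, 0, -1, 0.135, -0.31, 0, 0, -1, 0.155, -0.355, 0, 0])

```text
clock: 1.85
tcp_pos: [0.522, -0.1564, 0.2125]
tool_rot: [179.9, 0.0, 82.2]
ft_force: [0.9, -0.1, 0.1]
width: 0.0004
```

Target above the tab is (0.5525, -0.2495). I'll move there, descend to about z 0.09, then check.

Request:
carry_out(deltas=[-1, 0.01, -0.035, 0, 0, -1, 0.025, -0.075, 0, 0, -1, 0.0305, -0.093, 0, 0, -1, 0.0305, -0.093, -0.04, 0, -1, 0.0305, -0.093, -0.08, 0, -1, 0.0305, -0.093, -0.115, 0, -1, 0.0305, -0.093, -0.125, 0, -1, 0.0305, -0.093, -0.125, 0])

```text
clock: 2.65
tcp_pos: [0.5514, -0.2486, 0.0859]
tool_rot: [-179.9, -0.1, 82.2]
ft_force: [-0.7, -0.8, 0.2]
width: 0.0005
```

```bash
python3 - <<'E'
from h import *
a=ctrl.get_image('wrist'); b=ctrl.get_image('side')
b=cv2.resize(b[150:270,250:410],(640,480),interpolation=cv2.INTER_CUBIC)
cv2.imwrite('pics/w1.png',a);cv2.imwrite('pics/s1.png',b)
c,f,T=cal('wrist')
def fe(P):
    q=T[:3,:3]@np.array(P)+T[:3,3];v=np.array([q[0],-q[1],-q[2]]);r=np.hypot(v[0],v[1]);t=np.arctan2(r,v[2]);return (c['cx']+f*t*v[0]/r).round(),(c['cy']+f*t*v[1]/r).round()
tcp=ctrl.read_state()['tcp_pos'];print(tcp,'tcp px',fe(tcp))
s=[.55490,-.20998,-.13825];C,N=np.cos(s[2]),np.sin(s[2])
for n,p in [('tab c',(0,-.0395,.059)),('tab++',(.018,-.0245,.059)),('tab+-',(.018,-.0545,.059)),('tab--',(-.018,-.0545,.059)),('tab-+',(-.018,-.0245,.059)),('cov rear+',(-.1,-.0045,.065)),('cov rear-',(-.1,-.0745,.065)),('cov fr-',(-.02,-.0745,.065)),('cov fr+',(-.02,-.0045,.065)),('box+-',(.088,-.082,.053)),('L tab',(0,.0395,.059))]:
    print(n,*fe((s[0]+C*p[0]-N*p[1],s[1]+N*p[0]+C*p[1],p[2])))
E
```

```text
[ 0.55357741 -0.24999188  0.08922732] tcp px (np.float64(321.0), np.float64(232.0))
tab c 322.0 210.0
tab++ 343.0 234.0
tab+- 300.0 234.0
tab-- 299.0 184.0
tab-+ 344.0 184.0
cov rear+ 378.0 60.0
cov rear- 266.0 60.0
cov fr- 268.0 183.0
cov fr+ 375.0 184.0
box+- 270.0 309.0
L tab 432.0 210.0
```

View pics/w1.png

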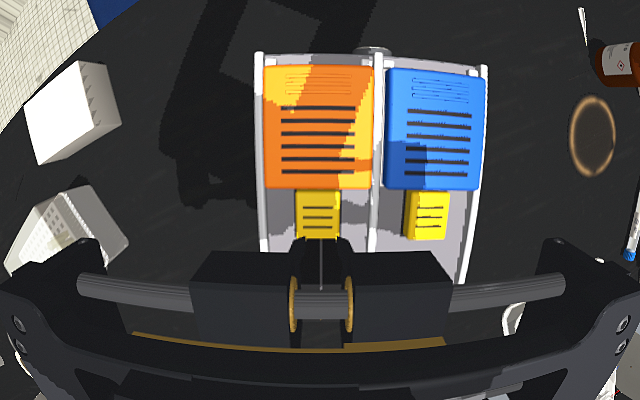

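View pics/s1.png

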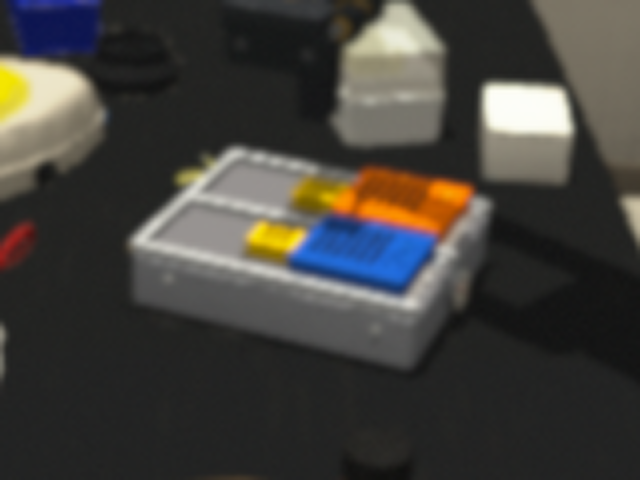

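The wrist view shows the tip (321,232) over the near half of the tab at (296–342, 190–238). It agrees with the box pose within about 3 mm, so I'll press.

Request:
carry_out(deltas=[-1, 0, 0, -0.015, 0, -1, 0, 0, -0.025, 0, -1, 0, 0, -0.03, 0, -1, 0, 0, -0.034, 0, -1, 0, 0, -0.037, 0, -1, 0, 0, -0.039, 0, -1, 0, 0, -0.041, 0, -1, 0, 0, -0.041, 0])

```text
clock: 3.55
tcp_pos: [0.5536, -0.25, 0.0481]
tool_rot: [179.8, 0.1, 82.2]
ft_force: [-1.0, -0.4, 0.0]
width: 0.0003
```

Request:
carry_out(deltas=[-1, 0, 0, -0.001, 0, -1, 0, 0, -0.002, 0, -1, 0, 0, -0.003, 0, -1, 0, 0, -0.003, 0])

```text
clock: 3.95
tcp_pos: [0.5535, -0.2499, 0.045]
tool_rot: [179.8, 0.1, 82.2]
ft_force: [0.7, -0.5, 0.8]
width: 0.0003
```

```bash
python3 - <<'E'
from h import *
b=ctrl.get_image('side');print(proj('side',ctrl.read_state()['tcp_pos']),ctrl.read_state()['tcp_pos'],ctrl.read_state()['ft_force'])
a=ctrl.get_image('wrist')
x=cv2.resize(b[165:245,280:380],(500,400),interpolation=cv2.INTER_CUBIC)
y=cv2.resize(a[150:290,240:480],None,fx=2,fy=2)
o=np.zeros((600,500,3),np.uint8);o[:320,:480]=y[:320];o[290:]=0;o[280:600]=x[60:380];
cv2.imwrite('pics/p2.png',o)
E
```

```text
(np.float64(327.84524080400274), np.float64(199.83109497061622)) [ 0.55349011 -0.24994299  0.04503699] [-0.27736754  0.48951337 -0.62961962]Traceback (most recent call last):
  File "<stdin>", line 6, in <module>
ValueError: could not broadcast input array from shape (280,480,3) into shape (320,480,3)
```

```bash
python3 - <<'E'
from h import *
b=ctrl.get_image('side');a=ctrl.get_image('wrist')
x=cv2.resize(b[165:225,280:380],(500,300),interpolation=cv2.INTER_CUBIC)
y=cv2.resize(a[150:290,240:490],None,fx=2,fy=2)
cv2.imwrite('pics/p2.png',np.vstack([y,x]))
E
```

```text
(no output)
```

View pics/p2.png

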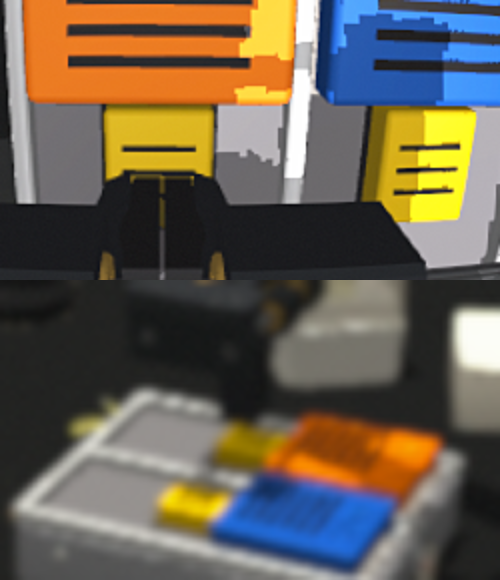

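```bash
python3 - <<'E'
from h import *
c,f,T=cal('wrist');print(f,c['cx'],c['cy'],'cam pos',-T[:3,:3].T@T[:3,3],'axis',-T[2,:3]);
def fe(P):
    q=T[:3,:3]@np.array(P)+T[:3,3];v=np.array([q[0],-q[1],-q[2]]);r=np.hypot(v[0],v[1]);t=np.arctan2(r,v[2]);u,w=(c['cx']+f*t*v[0]/r),(c['cy']+f*t*v[1]/r);return round((u-240)*2),round((w-150)*2)
s=[.55490,-.20998,-.13825];C,N=np.cos(s[2]),np.sin(s[2])
W=lambda p:(s[0]+C*p[0]-N*p[1],s[1]+N*p[0]+C*p[1],p[2])
for z in(.059,.046):
  print('R',z,[fe(W((x,y,z))) for x in(-.018,.018) for y in(-.0245,-.0545)],'side',[np.round(proj('side',W((x,y,z)))) for x in(-.018,.018) for y in(-.0245,-.0545)])
  print('L',z,[fe(W((x,y,z))) for x in(-.018,.018) for y in(.0245,.0545)])
print('cov',[fe(W((-.02,y,.065))) for y in(-.0045,-.0745,.0045,.0745)])
t=ctrl.read_state()['tcp_pos'];print('tip',fe(t))
a=np.radians(82.2)
for e in(-.0175,.0175):print(fe((t[0]+e*np.cos(a),t[1]+e*np.sin(a),t[2])))
E
```

```text
309.70691628693146 320.58579744801506 201.20376099553857 cam pos [ 0.48576269 -0.24062451  0.21692694] axis [ 0.27319861 -0.04006772 -0.96112283]
R 0.059 [(220, 106), (108, 106), (216, 226), (111, 226)] side [array([333., 199.]), array([337., 195.]), array([321., 197.]), array([325., 192.])]
L 0.059 [(393, 106), (485, 106), (379, 222), (466, 217)]
R 0.046 [(216, 93), (111, 93), (213, 207), (114, 207)] side [array([333., 203.]), array([337., 199.]), array([321., 201.]), array([325., 197.])]
L 0.046 [(378, 94), (466, 94), (366, 203), (450, 200)]
cov [(299, 105), (29, 104), (332, 105), (550, 105)]
tip (163, 164)
(104, 164)
(221, 164)
```

The wrist and side views both show the tab still raised (its slot is at the same height as the left tab's). The shut fingers end about 20 mm above the reported TCP, and the zero force agrees. I'll keep going down carefully, watching the force.

Request:
carry_out(deltas=[-1, 0, 0, -0.002, 0, -1, 0, 0, -0.004, 0, -1, 0, 0, -0.006, 0, -1, 0, 0, -0.006, 0])

```text
clock: 4.55
tcp_pos: [0.5533, -0.2498, 0.0386]
tool_rot: [179.9, 0.1, 82.2]
ft_force: [0.4, -0.0, 0.3]
width: 0.0004
```

Request:
carry_out(deltas=[-1, 0, 0, -0.002, 0, -1, 0, 0, -0.004, 0, -1, 0, 0, -0.004, 0])

```text
clock: 4.85
tcp_pos: [0.553, -0.2496, 0.0342]
tool_rot: [179.9, 0.0, 82.2]
ft_force: [-0.1, 0.0, -0.4]
width: 0.0008
```

Request:
carry_out(deltas=[-1, 0, 0, -0.001, 0, -1, 0, 0, -0.002, 0, -1, 0, 0, -0.003, 0, -1, 0, 0, -0.003, 0])

```text
clock: 5.25
tcp_pos: [0.5531, -0.2497, 0.0314]
tool_rot: [179.9, 0.1, 82.2]
ft_force: [-1.4, 0.2, 2.3]
width: 0.0001
```

Request:
carry_out(deltas=[-1, 0, 0, -0.001, 0, -1, 0, 0, -0.002, 0, -1, 0, 0, -0.003, 0, -1, 0, 0, -0.003, 0])

```text
clock: 5.65
tcp_pos: [0.5531, -0.2497, 0.0282]
tool_rot: [179.9, 0.1, 82.2]
ft_force: [-1.2, 0.8, 3.2]
width: 0.0004
```

```bash
python3 - <<'E'
from h import *
b=ctrl.get_image('side');a=ctrl.get_image('wrist');print(ctrl.read_state()['tcp_pos'],ctrl.read_state()['ft_force'])
x=cv2.resize(b[165:225,280:380],(500,300),interpolation=cv2.INTER_CUBIC)
y=cv2.resize(a[150:290,240:490],None,fx=2,fy=2)
cv2.imwrite('pics/p3.png',np.vstack([y,x]))
E
```

```text
[ 0.55313698 -0.24966355  0.02824573] [-0.01801203  0.19586516  2.26612798]
```

View pics/p3.png

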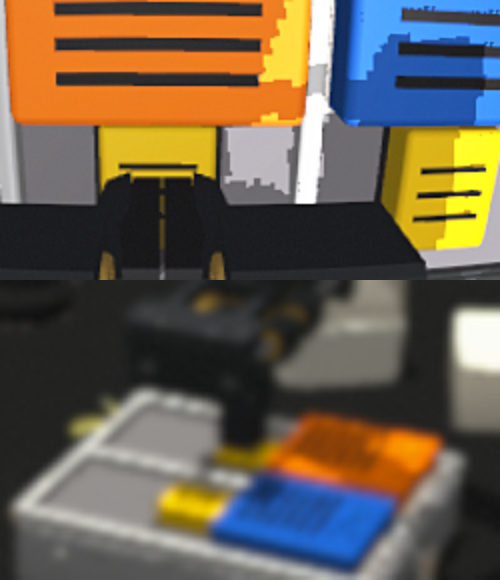

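Contact: the tip is now on the tab and it has begun to go down, at the expected 3–4 N. I'll continue until the stop.

Request:
carry_out(deltas=[-1, 0, 0, -0.001, 0, -1, 0, 0, -0.002, 0, -1, 0, 0, -0.003, 0, -1, 0, 0, -0.004, 0, -1, 0, 0, -0.004, 0])

```text
clock: 6.25
tcp_pos: [0.5531, -0.2497, 0.0241]
tool_rot: [179.9, 0.1, 82.2]
ft_force: [0.5, 0.4, 2.5]
width: 0.0003
```

Request:
carry_out(deltas=[-1, 0, 0, -0.001, 0, -1, 0, 0, -0.002, 0, -1, 0, 0, -0.002, 0])

```text
clock: 6.55
tcp_pos: [0.5531, -0.2497, 0.0219]
tool_rot: [179.9, 0.0, 82.2]
ft_force: [-0.0, 0.7, 2.4]
width: 0.0003
```

Request:
carry_out(deltas=[-1, 0, 0, -0.001, 0, -1, 0, 0, -0.002, 0, -1, 0, 0, -0.002, 0])

```text
clock: 6.85
tcp_pos: [0.5532, -0.2497, 0.0204]
tool_rot: [179.9, 0.1, 82.2]
ft_force: [-2.8, 2.3, 7.9]
width: 0.0004
```

Request:
carry_out(deltas=[-1, 0, 0, -0.001, 0, -1, 0, 0, -0.002, 0, -1, 0, 0, -0.002, 0])

```text
clock: 7.15
tcp_pos: [0.5533, -0.2498, 0.0203]
tool_rot: [179.9, 0.1, 82.2]
ft_force: [-7.7, 4.7, 19.2]
width: 0.0006
```

The tab is at its stop (19 N), so the real tip is about 25.5 mm above the reported TCP. Next I'll lift, move behind the cover and look.

Request:
carry_out(deltas=[-1, 0, 0, 0.02, 0, -1, 0, 0, 0.05, 0, -1, 0, 0, 0.07, 0, -1, -0.03, 0.004, 0.07, 0, -1, -0.07, 0.01, 0.07, 0, -1, -0.11, 0.0155, 0.07, 0, -1, -0.1325, 0.0185, 0.07, 0, -1, -0.1325, 0.0185, 0.07, 0])

```text
clock: 7.95
tcp_pos: [0.4183, -0.2302, 0.0895]
tool_rot: [-180.0, -0.0, 82.1]
ft_force: [1.8, -0.2, -0.2]
width: 0.0003
```

```bash
python3 - <<'E'
from h import *
b=ctrl.get_image('side');a=ctrl.get_image('wrist');print(ctrl.read_state()['tcp_pos'],ctrl.read_state()['ft_force'])
x=cv2.resize(b[165:225,280:380],(500,300),interpolation=cv2.INTER_CUBIC)
y=cv2.resize(a[130:330,195:445],(500,290+0))
cv2.imwrite('pics/p4.png',np.vstack([cv2.resize(a[110:250,195:445],(500,280)),x]))
E
```

```text
[ 0.42125658 -0.23171354  0.09050118] [-0.15192361 -0.20931104 -0.40043835]
```

View pics/p4.png

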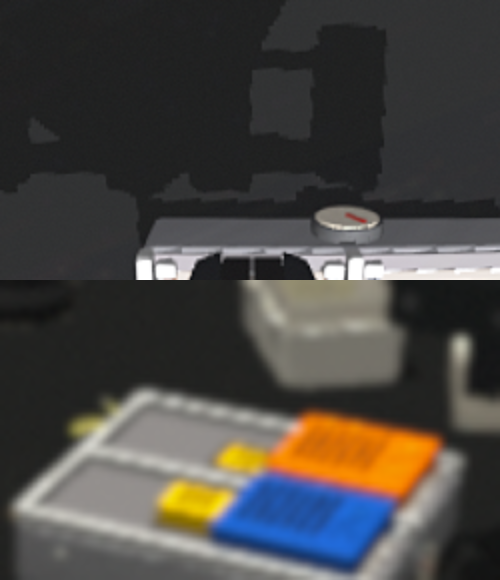

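The right tab now looks flat (side view, (243,458)) and the left one is still raised. The fingers are behind the cover, centred between the back stops. I'll go down to tip z of about 0.054 and start pushing.

Request:
carry_out(deltas=[-1, 0, 0, -0.03, 0, -1, 0, 0, -0.055, 0, -1, 0, 0, -0.0615, 0, -1, 0, 0, -0.0615, 0, -1, 0.008, -0.001, -0.0615, 0, -1, 0.014, -0.002, -0.0615, 0, -1, 0.018, -0.0025, -0.0615, 0, -1, 0.022, -0.003, -0.0615, 0])

```text
clock: 8.85
tcp_pos: [0.4441, -0.2351, 0.0297]
tool_rot: [179.8, 0.1, 82.2]
ft_force: [-1.3, -0.1, 0.2]
width: 0.0003
```

Request:
carry_out(deltas=[-1, 0.003, -0.0004, 0, 0, -1, 0.006, -0.0008, 0, 0, -1, 0.009, -0.0012, 0, 0, -1, 0.012, -0.0017, 0, 0])

```text
clock: 9.25
tcp_pos: [0.4563, -0.2368, 0.0297]
tool_rot: [179.8, 0.1, 82.2]
ft_force: [-0.5, 0.8, 1.0]
width: 0.0003
```

Request:
carry_out(deltas=[-1, 0.006, -0.0008, 0, 0, -1, 0.012, -0.0016, 0, 0, -1, 0.018, -0.0023, 0, 0, -1, 0.024, -0.003, 0, 0, -1, 0.03, -0.0038, 0, 0, -1, 0.036, -0.0045, 0, 0, -1, 0.042, -0.0053, 0, 0, -1, 0.046, -0.006, 0, 0])

```text
clock: 10.05
tcp_pos: [0.5029, -0.2429, 0.0297]
tool_rot: [179.8, 0.1, 82.2]
ft_force: [-0.8, -0.7, -0.1]
width: -0.0
```

```bash
python3 - <<'E'
from h import *
b=ctrl.get_image('side');a=ctrl.get_image('top');print(ctrl.read_state()['tcp_pos'],ctrl.read_state()['ft_force'])
cv2.imwrite('pics/p5.png',np.vstack([cv2.resize(a[155:260,300:405],(500,280)),cv2.resize(b[165:225,280:380],(500,300),interpolation=cv2.INTER_CUBIC)]))
E
```

```text
[ 0.50294788 -0.24297494  0.02979972] [ 0.97974406 -0.33501447 -1.31780303]
```

View pics/p5.png

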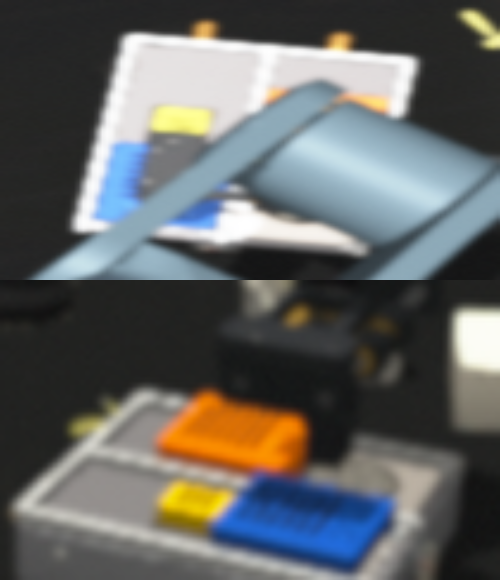

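The cover is sliding straight over the pressed tab, and the blue cover hasn't moved. About 40 mm remain.

Request:
carry_out(deltas=[-1, 0.005, -0.0007, 0, 0, -1, 0.01, -0.0014, 0, 0, -1, 0.015, -0.0021, 0, 0, -1, 0.02, -0.0028, 0, 0, -1, 0.025, -0.0035, 0, 0, -1, 0.029, -0.004, 0, 0, -1, 0.033, -0.0045, 0, 0, -1, 0.036, -0.005, 0, 0])

```text
clock: 10.95
tcp_pos: [0.5393, -0.2481, 0.0298]
tool_rot: [179.8, 0.1, 82.2]
ft_force: [-1.0, 0.1, 0.9]
width: 0.0005
```

Request:
carry_out(deltas=[-1, 0.002, -0.0003, 0, 0, -1, 0.004, -0.0006, 0, 0, -1, 0.005, -0.0007, 0, 0, -1, 0.005, -0.0007, 0, 0])

```text
clock: 11.35
tcp_pos: [0.5399, -0.2479, 0.0297]
tool_rot: [-179.7, 0.1, 82.2]
ft_force: [-19.7, 3.0, 15.6]
width: 0.0007
```

Stopped firm (20 N). I'll back off, lift clear and check.

Request:
carry_out(deltas=[-1, -0.004, 0.0006, 0, 0, -1, -0.015, 0.002, 0, 0, -1, -0.03, 0.004, 0, 0, -1, -0.03, 0.004, 0.04, 0, -1, -0.03, 0.004, 0.085, 0, -1, -0.04, 0.03, 0.13, 0, -1, -0.07, 0.07, 0.15, 0, -1, -0.1, 0.11, 0.15, 0])

```text
clock: 12.15
tcp_pos: [0.4446, -0.143, 0.1828]
tool_rot: [179.9, 0.2, 82.2]
ft_force: [0.1, 0.1, -0.4]
width: 0.0006
```

Request:
carry_out(deltas=[-1, -0.02, 0.04, 0, 0, -1, -0.04, 0.08, 0, 0, -1, -0.06, 0.12, 0, 0, -1, -0.07, 0.16, 0, 0, -1, -0.08, 0.2, 0, 0, -1, -0.08, 0.24, 0, 0, -1, -0.08, 0.28, 0, 0, -1, -0.08, 0.28, 0, 0])

```text
clock: 12.95
tcp_pos: [0.3637, 0.1408, 0.1828]
tool_rot: [179.9, 0.1, 82.5]
ft_force: [-0.4, -1.1, -0.8]
width: 0.0002
```

```bash
python3 - <<'E'
from h import *
b=ctrl.get_image('side');a=ctrl.get_image('top')
s=[.55490,-.20998,-.13825];C,N=np.cos(s[2]),np.sin(s[2])
k=500/105
for p in[(.082,-.0045,.065),(.082,-.0745,.065),(.002,-.0745,.065),(.002,-.0045,.065)]:
    u,v=proj('top',(s[0]+C*p[0]-N*p[1],s[1]+N*p[0]+C*p[1],p[2]));print(round((u-299.5)*k),round((v-154.5)*k))
t=cv2.resize(a[155:260,300:405],(500,500),interpolation=cv2.INTER_CUBIC)
cv2.imwrite('pics/p6.png',np.hstack([t[:480],cv2.resize(b[160:230,290:332],(288,480),interpolation=cv2.INTER_CUBIC)]) if 0 else np.vstack([t[:360],cv2.resize(b[170:218,280:380],(500,240),interpolation=cv2.INTER_CUBIC)]))
E
```

```text
278 93
402 111
383 252
258 233
```

View pics/p6.png

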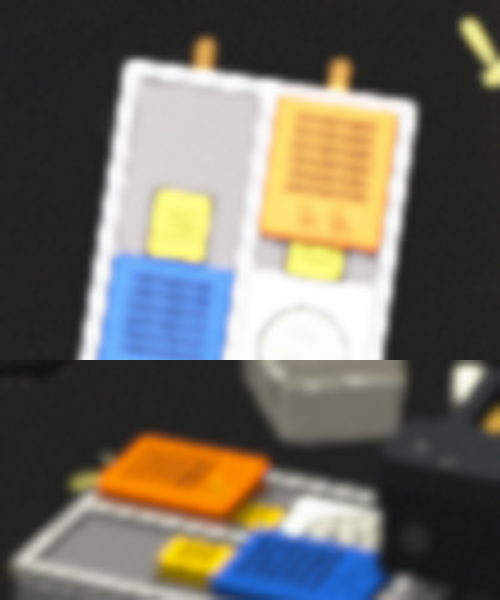

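The orange cover's corners, seen at (278,97), (400,113), (380,250) and (260,233), match the end-stop prediction to within a pixel of the original image. The filter lies open, the blue cover and its tab are unchanged, and the arm is clear, so I'm handing in.

```bash
python3 -c "
from workcell import ctrl
print(ctrl.hand_in())"
```

```text
the job is handed in; nothing more can be done
None
```

I pressed the right bay's tab fully in with shut fingertips, then pushed the orange cover about 102 mm along its guides onto the end stop. I lifted the arm clear and handed in at about 13 s; no verdict was reported.

- **Tab:** it went down at about 2–4 N and met its stop, where I pressed to 19 N. The side view then showed it flat.
- **Cover:** it slid at about 1 N and stopped firm at 20 N. In the last top picture its corners are within about one pixel (2–3 mm) of where they should be against the end stop, and its filter lies open.
- **Left alone:** the blue cover and its tab look unchanged. The arm touched nothing else that I noticed; I did not check every bystander's position.
- **What disagreed:** with the gripper shut, the real fingertips end about 25 mm above the reported TCP. I found this from the missing contact force and the pictures, and corrected for it. The reported TCP at the final stop was also 3–6 mm short of my estimate. I put that down to uncertainty in the finger thickness, since the top picture agreed with the end stop.

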